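# Clamp a sample carrier in the inspection stage

## Robot

A 7-joint arm with a two-finger parallel gripper is mounted at the origin on the work surface. World frame = base frame: x ahead of the robot, y to its left, z up, the work surface at z = 0. Lengths are in m, angles in rad, forces in N, time in s.
With the tool pointing down it reaches from about 0.425 to 0.925 m from the base axis. Payload 6.8 kg.
Tool frame: the origin (TCP) lies midway between the tips of the shut fingers; the grasp point (between the pads) lies r.grip_point_offset behind it (r.grip_point_offset is the distance from the TCP to the grasp point, in m); z points along the fingers, y is the direction in which the jaws open and shut (so a half turn about z gives the same grasp; the last joint's range is limited). The gripper opens to 85 mm and grips with 20 to 120 N. Pads are 22 mm wide; open, the fingers measure 114 mm over their backs; the gripper's body (76 mm by 85 mm) begins 54 mm behind the grasp point. The pads swing forward as they close: fully open they stand 13 mm farther back than shut.
Start: joints at [1.056, 0.477, 0.022, 1.555, -0.011, 1.109, -0.083], TCP at [0.267, -0.62, 0.231] pointing down, gripper open.
Joint ranges: [-2.96, 2.96], [-0.34, 2.1], [-1.41, 1.46], [0.24, 2.44], [-1.37, 4.51], [0.17, 1.92], [-2.96, 2.96]. Speed limits (rad/s): [2.39, 2.39, 3.14, 3.14, 3.14, 3.14, 3.14].

## Interface

Orientations are given as a rotation vector (axis times angle).
In Python, from bench import r gives the robot as it stands. The module is installed in compiled form; this text tells all that it offers.
- The arm moves only by the tool play_rows, never from a script. Its argument "deltas" is a list of rows, each a list of 3 entries, a list of its own where there are three numbers: the finger opening in mm, from 0 to 85.4, then the shift along the tool's x, y, z in mm, then the turn, a rotation vector about the tool's x, y, z in rad. A call has 1 to 8 rows; each row is the pose to reach, as a shift and turn from the pose measured when the call began, along the tool's axes at that moment; what a row does not reach only later rows make up. A row lasts 1/8 s, in which the tool goes at most 62.5 mm and 10.7 degrees, less where a joint would pass 70% of its speed; a pose out of reach is approached as far as the arm can. A call with a gripper value outside its range is refused whole. The fingers move at their own pace and stop on an object; "squeeze" is the grip in N (left out, the last holds). Time passes only in rows, so rows that repeat a pose let the fingers close. It gives the time, the measured TCP pose, the force and the opening at its end, in the units of the state.
- r.get_obs(): the state, without advancing time (a new reading comes with each control period).
- r.grab_frame(name): name is "side" or "top"; returns (picture, depth): 384x512x3 uint8, red, green, blue; 384x512 float32, m along the optical axis (not along the pixel's ray), 0 where there is no reading.
- r.camera_model(name): a dict with "mtx" (3x3 intrinsics, pixels), "rvec" (rotation vector, rad) and "tvec" (3), from world to camera coordinates, as OpenCV has them. Camera axes: x right, y down, z forward; pixel columns grow to the right and rows downward; lengths in m; the calibration is good to about 2 mm. A picture is of the moment at which its call begins. camera_model takes no time and is no camera call.
- r.hand_in(): hands the job in, once; it reports no verdict.
The state is a dict: "clock": time; "joints": joint angles; "qvel": joint speeds; "tau": joint torques, N m; "tcp_pos": TCP position; "orientation": TCP orientation; "contact_force": force on the tool from outside, world axes, zero at the start; "moment": the same for the moment, N m; "grip_width": finger opening in m.
Only numpy, scipy, OpenCV 4.12 (cv2) and the standard library are available. Lean on these libraries where they do the work, as an engineer would, in place of code of your own. Each camera call takes 0.05 s, during which the arm holds its last target. There are 200 camera calls.

## Task

Draw back the sprung arm of the inspection stage by its yellow post until it stays open, set the orange sample carrier flat on the bed in the corner formed by the rail and the end stop, and press it snugly home against the end stop, wherever that is clamped, with a gentle but definite push of about 6 newtons. Let go of it, then swing the arm back so that it springs shut and clamps the carrier against the rail. Be gentle: more than 15 newtons of the carrier against the rail or the end stop is too much. Leave the blue carrier, carton, black drive unit and green bin where they are.

Things in the scene. Friction and masses are not known exactly. Their poses are not given: they have to be found in the camera images.
- stage: Fixed dark grey inspection stage on the bench; its flat top (the bed) is 20 mm above the bench. The plate reaches from x -95 to +105 mm and y -130 to +60 mm about this origin, which lies on the bench; z up. Stage offsets below are in these axes (the stage is turned by up to 0.3 rad from the world's). A white rectangle on the bed marks the carrier's place (the bay)
- rail: Fixed red metal rail on the bed along the stage's +y side, 80 mm long (x), 12 mm wide, 12 mm high; origin at the foot of its inner face's middle, stage x 0, y +30 mm. Across the stage's +x side the end stop, a red bar 44 mm long (y, middle at y +5), 12 mm wide and high, is clamped with its inner face anywhere from stage x +40 to +60 mm: not measured, see or feel it
- seat (a point): Where the middle of the carrier (half-way up) is when seated, with the end stop in the middle of its range: stage x +5, y +5 mm, 42.5 mm above the bench; same axes as the stage. A seated carrier always has this y and height. Its x depends on where the end stop is clamped: up to 10 mm either way
- pivot (a point): Pivot (vertical axis) of the sprung arm, on the bed, stage x +70, y -65 mm. Pushing the post along its arc takes about 5.5 N at joint 0 and 5 N at 1.1, falling to nothing at 0.6 rad; a damper adds about 1.8 N at 50 mm/s and lets the arm swing by itself softly, in about 1 s. On a seated carrier the arm presses with about 4 N
- post (a point): Yellow post at the arm's free end, an upright cylinder 12 mm across from 34 to 80 mm above the bench; this point 60 mm up, 83.6 mm from the pivot. Under it the black nose, 16 mm across, 21 to 34 mm up, presses on the carrier's long side. The curved steel bar from pivot to nose is 10 mm thick, 21 to 31 mm up, bowed 14 mm away from the bay
- clip (a joint): Sprung arm's angle, rad: 0 shut with the bay empty (nose in the carrier's place), about 0.2 on a seated carrier, 1.1 fully open; grows counter-clockwise from above, the post moving to stage -y. Pivot to post points 142 degrees from stage +x at joint 0. Over-centre: below 0.6 its spring shuts it, above 0.6 it opens it, so it stays open when left there and springs shut once back past 0.6
- orange_carrier_mid (a point): Centre, half-way up, of the loose orange sample carrier (80 to 165 g): a plate 90 (x) by 50 (y) by 10 mm with an upright grip rib across its middle, 14 mm thick (x), 36 mm long (y), up to 45 mm above the underside; this point is 22.5 mm above it. Black modules beside the rib, 5 mm high. The same turned half round; may be seated either way, long sides along stage x
- blue_carrier_mid (a point): Centre, half-way up, of the blue carrier, of the same shape; not to be used. The two carriers lie on the bench, one to the left and one to the right of the stage
- carton: Cardboard box 100 x 80 x 60 mm on the bench, origin under its middle; to be left alone
- drive_unit: Black drive unit about 85 x 55 x 72 mm on the bench, origin under its middle; to be left alone
- green_bin: Green open bin 130 x 100 x 60 mm on the bench, origin under its middle; to be left alone
There are look-alikes about, which are no part of the job. Of the things that look like the part that bears orange_carrier_mid, the middle-sized one is meant.

How it is judged:
By the outcome, as a careful person would: the job done as asked, in the order asked, and still so for the second after the job is handed in, with the robot touching nothing.
It also fails if it takes over 72 s, if anything falls off the work surface, if the arm or the gripper's body presses on something with over 40 N, if the wrist force passes 120 N, or if a joint passes its speed limit or range.

## Working session

There is one attempt and no reset: what is moved stays moved. The work goes in short steps, Python scripts to look and compute and a tool call to move; the robot and the scene stay as the last step left them, time stands still between calls to the robot, and variables do not carry over. Pictures are saved under pics/ and viewed, about 8 in all and at most 12, crops included, and the job is handed in when it is done.

Besides the shell and the picture viewer there is one more tool, called after "Request:" by a JSON object that holds its "fn" and its "kwargs". play_rows: Moves the arm, as the interface text tells. Its arguments: {"type":"object","properties":{"deltas":{"type":"array"},"squeeze":{"type":"number"}},"required":["deltas"]}

```bash
mkdir -p pics
cat > h.py <<'E'
import numpy as np, cv2
from scipy.spatial.transform import Rotation as R
from bench import r
def cam(n):
    c=r.camera_model(n); return np.array(c["mtx"],float),R.from_rotvec(np.ravel(c["rvec"])).as_matrix(),np.ravel(c["tvec"])
def grab(n,f=None):
    p,d=r.grab_frame(n)
    if f: cv2.imwrite("pics/"+f,p[:,:,::-1])
    return p,d
def cloud(n,d):
    K,Rm,t=cam(n); v,u=np.indices(d.shape)
    X=np.stack([(u-K[0,2])/K[0,0]*d,(v-K[1,2])/K[1,1]*d,d],-1)
    return (X-t)@Rm
def ray(n,u,v,z):
    K,Rm,t=cam(n); o=-Rm.T@t; w=Rm.T@np.linalg.solve(K,[u,v,1.]); return o+w*(z-o[2])/w[2]
def proj(n,P):
    K,Rm,t=cam(n); c=Rm@np.array(P)+t; c=K@c; return c[:2]/c[2]
def totool(dw):
    return R.from_rotvec(r.get_obs()["orientation"]).inv().apply(dw)
E
python3 - <<'E'
from h import *
a,_=grab("top","t1.png"); b,_=grab("side","s1.png")
np.save("t1.npy",_)
for n in("top","side"):
    K,Rm,t=cam(n); print(n,K.tolist(),(-Rm.T@t).round(3),Rm.round(2).tolist())
o=r.get_obs(); print(o, r.grip_point_offset); print(R.from_rotvec(o["orientation"]).as_matrix().round(3))
E
```

```text
top [[486.3449905891902, 0.0, 253.0714415818449], [0.0, 486.3449905891902, 195.2001822551015], [0.0, 0.0, 1.0]] [0.272 0.041 1.63 ] [[0.02, -1.0, -0.0], [-0.99, -0.02, -0.16], [0.16, 0.01, -0.99]]
side [[371.14591915255437, 0.0, 256.1897577561525], [0.0, 371.14591915255437, 192.6354480382963], [0.0, 0.0, 1.0]] [0.235 0.775 0.505] [[-0.94, -0.35, 0.01], [-0.17, 0.45, -0.88], [0.3, -0.82, -0.48]]
{'clock': 0.1, 'joints': array([ 1.05591729,  0.47773114,  0.02235737,  1.5563589 , -0.01151492,
        1.10927033, -0.08307644]), 'qvel': array([-1.40057395e-04, -1.07231610e-03,  2.77896729e-05, -2.30732964e-03,
        6.08501473e-04,  7.51565235e-05,  8.13083027e-04]), 'tau': array([ 3.93383714e-03, -5.97761786e+01,  1.61338560e+00, -2.81959569e+01,
        1.28089284e-02,  5.01219954e-03, -2.98145073e-05]), 'tcp_pos': array([ 0.26684204, -0.61943973,  0.23041135]), 'orientation': array([-3.07528263e+00, -6.34288349e-01,  6.92295764e-04]), 'contact_force': array([ 0.66421014,  0.15516902, -0.1568006 ]), 'moment': array([ 0.00756459,  0.01235267, -0.0079039 ]), 'grip_width': 0.08556271984383737} 0.0187
[[ 0.918  0.396 -0.001]
 [ 0.396 -0.918  0.001]
 [-0.    -0.002 -1.   ]]
```

View pics/t1.png

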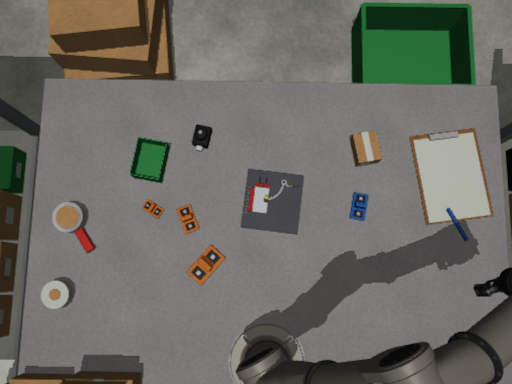

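View pics/s1.png

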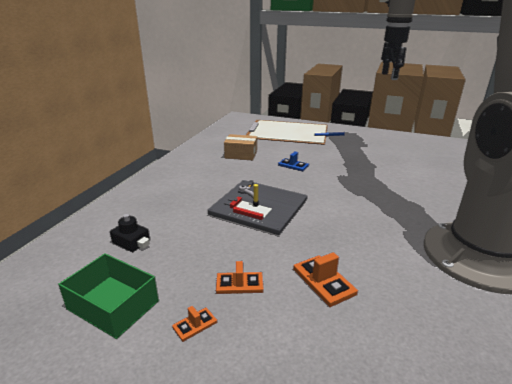

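Three orange carriers are visible in the top view: small at (153,209), middle-sized at (188,218) and large at (206,265). The middle-sized one at (188,218) is the one meant, and the stage with its red rail on the left is at (272,202). I'll measure these and confirm in an enlarged crop.

Run:
```python
from h import *
p,d=grab("top"); C=cloud("top",d)
h=cv2.cvtColor(p,cv2.COLOR_RGB2HSV)
cv2.imwrite("pics/crop1.png",cv2.resize(p[140:290,130:310,::-1],None,fx=4.4,fy=3.96*1.1,interpolation=cv2.INTER_CUBIC)[:600])
ys=p[205:235,310:340]; print("bench rgb",ys.mean((0,1)),"plate",p[215:228,255:290].mean((0,1)))
om=((h[...,0]>5)&(h[...,0]<14)&(h[...,1]>190)&(h[...,2]>120)).astype(np.uint8)
om=cv2.morphologyEx(om,cv2.MORPH_CLOSE,np.ones((5,5)))
n,l,s,c=cv2.connectedComponentsWithStats(om)
for i in range(1,n):
    if s[i,4]>60 and 140<c[i,0]<240 and c[i,1]>195:
        k=(l==i); cn,_=cv2.findContours(k.astype(np.uint8),cv2.RETR_EXTERNAL,cv2.CHAIN_APPROX_NONE)
        W=np.array([ray("top",*q[0],.01)[:2]*1000 for q in cn[0]],np.float32)
        print(c[i].round(1),s[i,4],"rect",cv2.minAreaRect(W),"zmax",np.percentile(C[k][:,2],[5,50,95,99]).round(4))
        t=k&(C[...,2]>.036)&(C[...,2]<.055); print("  rib top mean",C[t].mean(0).round(4),t.sum(), C[t].std(0).round(4))
# stage plate: by depth
z=C[...,2]; k=(z>.012)&(z<.028); k[:, :235]=0;k[:,310:]=0;k[:165]=0;k[240:]=0
g=p.max(2)<80
print("depth count",k.sum(),"plate z",np.median(z[k]))
for nm,m in(("depth",k),("dark",g)):
    m=m.copy(); m[:, :230]=0;m[:,315:]=0;m[:155]=0;m[245:]=0
    m=cv2.morphologyEx(m.astype(np.uint8),cv2.MORPH_CLOSE,np.ones((9,9))); m=cv2.morphologyEx(m,cv2.MORPH_OPEN,np.ones((5,5)))
    cn,_=cv2.findContours(m,cv2.RETR_EXTERNAL,cv2.CHAIN_APPROX_NONE); cn=max(cn,key=cv2.contourArea)
    W=np.array([ray("top",*q[0],.02)[:2]*1000 for q in cn],np.float32); print(nm,cv2.minAreaRect(W),cv2.boxPoints(cv2.minAreaRect(W)).round(1).tolist())
red=((h[...,0]<5)|(h[...,0]>174))&(h[...,1]>150)&(h[...,2]>80)
red[:, :235]=0;red[:,310:]=0; red[:160]=0;red[240:]=0
n,l,s,c=cv2.connectedComponentsWithStats(red.astype(np.uint8))
for i in range(1,n):
    if s[i,4]>5:
        v,u=np.where(l==i); W=np.array([ray("top",a,b,.032)[:2]*1000 for a,b in zip(u,v)],np.float32); print("red",c[i],s[i,4],cv2.minAreaRect(W),W.mean(0))
wh=(p.min(2)>150); wh[:, :245]=0;wh[:,275:]=0;wh[:180]=0;wh[218:]=0
v,u=np.where(wh); W=np.array([ray("top",a,b,.02)[:2]*1000 for a,b in zip(u,v)],np.float32); print("white",cv2.minAreaRect(W))
y=(h[...,0]>20)&(h[...,0]<34)&(h[...,1]>140)&(h[...,2]>90); y[:,:240]=0;y[:,310:]=0;y[:165]=0;y[240:]=0
v,u=np.where(y); print("yellow",len(u),u.mean(),v.mean(),ray("top",u.mean(),v.mean(),.075), C[y].mean(0))
```

```text
bench rgb [125.98333333 123.65666667 122.14666667] plate [71.37362637 72.02417582 75.09230769]
[153.5 209.2] 147 rect ((487.7555847167969, 391.2823486328125), (62.648075103759766, 31.472881317138672), 57.63323211669922) zmax [0.0027 0.0114 0.0375 0.0401]
  rib top mean [0.4856 0.3905 0.0384] 11 [0.0067 0.0049 0.0018]
[187.2 217.9] 208 rect ((456.0389404296875, 272.5559387207031), (83.87664794921875, 44.06730651855469), 23.14860725402832) zmax [0.0053 0.0128 0.0473 0.052 ]
  rib top mean [0.454  0.271  0.0445] 51 [0.0056 0.0103 0.0033]
[204.9 260.8] 152 rect ((322.2989501953125, 197.68072509765625), (53.34412384033203, 76.65377807617188), 52.524166107177734) zmax [0.0102 0.055  0.0653 0.0672]
  rib top mean [0.3074 0.2085 0.0503] 9 [0.0159 0.0096 0.0049]
depth count 2992 plate z 0.02021884492150853
depth ((518.0952758789062, -11.969795227050781), (189.77955627441406, 200.20840454101562), 83.89470672607422) [[408.5, -95.69999694824219], [607.5, -117.0], [627.7000122070312, 71.69999694824219], [428.70001220703125, 93.0]]
dark ((519.099609375, -10.2342529296875), (186.70201110839844, 200
[... 169 characters left out ...]
.30000305175781]]
red [258.125 184.125] 16 ((571.185546875, 37.68645095825195), (10.198481559753418, 13.376261711120605), 0.9646323919296265) [572.4654    37.292843]
red [265.8125 185.0625] 16 ((569.9078369140625, 12.60162353515625), (6.796433448791504, 16.72836685180664), 0.9684599041938782) [569.7126    11.557236]
red [250.82191781 198.79452055] 73 ((523.4207763671875, 60.75395965576172), (10.353918075561523, 78.08445739746094), 83.58719635009766) [522.4724    60.776707]
white ((521.3076171875, 19.785242080688477), (63.644927978515625, 82.91807556152344), 83.96871948242188)
yellow 11 266.09090909090907 197.63636363636363 [0.52032969 0.01088431 0.075     ] [0.51975588 0.01095225 0.07857063]
```

View pics/crop1.png

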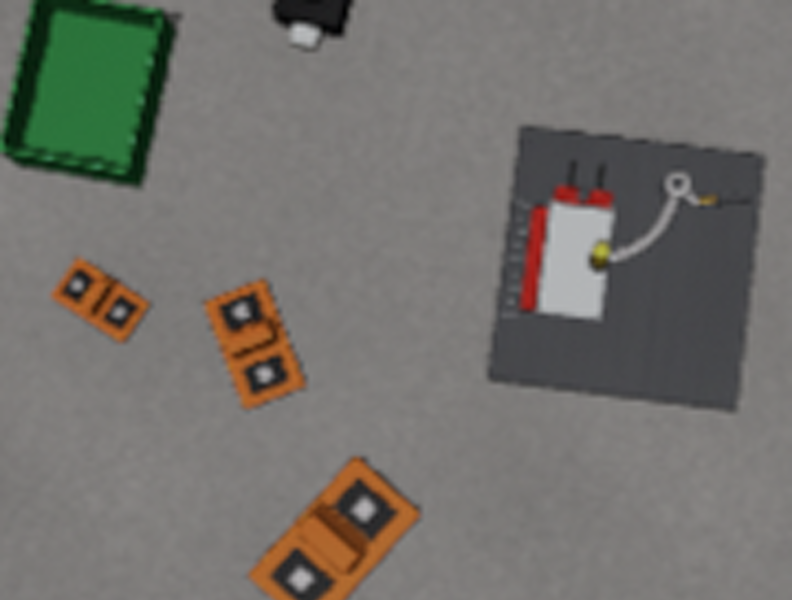

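The crop confirms it: the 90×50 carrier at crop (254,345) is the middle-sized one, with its rib across the middle. The stage checks out: plate 190×200 mm, yaw about −6.1°, origin about (518, 25) mm. The post measures (520, 11) mm against a predicted (520.7, 11.1). The end stop's inner face is at roughly stage x +47. Next I move above the post.

Request:
{"fn": "play_rows", "kwargs": {"deltas": [[24, [482, -478, 60], [0, 0, 0.513]], [24, [482, -478, 60], [0, 0, 0.513]], [24, [482, -478, 60], [0, 0, 0.513]], [24, [482, -478, 60], [0, 0, 0.513]], [24, [482, -478, 60], [0, 0, 0.513]], [24, [482, -478, 60], [0, 0, 0.513]], [24, [482, -478, 60], [0, 0, 0.513]], [24, [482, -478, 60], [0, 0, 0.513]]], "squeeze": 20}}

```text
clock: 1.15
tcp_pos: [0.4532, -0.1559, 0.1872]
orientation: [-3.136, 0.167, 0.0]
contact_force: [0.9, -1.3, 0.6]
grip_width: 0.0241
```

```bash
cat >> h.py <<'E'
PSI=-0.1065; O=np.array([.518,.0248]); SR=R.from_euler("z",PSI)
def st2w(x,y,z): return np.r_[O,0]+SR.apply([x/1000,y/1000,z/1000])
def w2st(P): return SR.inv().apply(np.array(P)-np.r_[O,0])*1000
def goto(P,yaw_y=None):
    "tool-frame shift mm and turn to reach TCP at world P, tool down, tool y at angle yaw_y (mod pi)"
    o=r.get_obs(); T=R.from_rotvec(o["orientation"]); s=T.inv().apply(np.array(P)-o["tcp_pos"])*1000
    y=T.as_matrix()[:,1]; cur=np.arctan2(y[1],y[0])
    best=None
    if yaw_y is None: yaw_y=cur
    for k in(-1,0,1,2):
        a=yaw_y+k*np.pi; yv=np.array([np.cos(a),np.sin(a),0]); zv=np.array([0,0,-1.])
        D=(T.inv()*R.from_matrix(np.stack([np.cross(yv,zv),yv,zv],1))).as_rotvec()
        if best is None or np.linalg.norm(D)<np.linalg.norm(best): best=D
    print("t",round(o["clock"],2),"tcp st",w2st(o["tcp_pos"]).round(1),"F",o["contact_force"].round(1),"w",round(o["grip_width"]*1000,1),"-> shift",s.round(1),"turn",best.round(3))
E
python3 - <<'E'
from h import *
goto(st2w(4.1,-13.5,150),PSI-np.pi/2); print(r.get_obs()["joints"].round(2))
E
```

```text
t 1.15 tcp st [ -45.2 -186.6  187.2] F [ 0.9 -1.3  0.6] w 24.1 -> shift [  49.3 -173.1   37.3] turn [-0.001  0.     0.   ]
[ 0.31  0.21 -0.12  2.05  0.03  0.88 -1.51]
```

Request:
{"fn": "play_rows", "kwargs": {"deltas": [[26, [49, -173, 37], [0, 0, 0]], [26, [49, -173, 37], [0, 0, 0]], [26, [49, -173, 37], [0, 0, 0]], [26, [49, -173, 37], [0, 0, 0]], [26, [49, -173, 50], [0, 0, 0]], [26, [49, -173, 50], [0, 0, 0]], [26, [49, -173, 50], [0, 0, 0]], [26, [49, -173, 50], [0, 0, 0]]]}}

```text
clock: 2.15
tcp_pos: [0.5205, 0.0101, 0.1377]
orientation: [-3.136, 0.169, -0.001]
contact_force: [0.9, -0.2, -0.3]
grip_width: 0.0258
```

Run:
```python
from h import *
p,d=grab("side"); q,_=grab("top")
a=cv2.resize(p[150:240,190:330,::-1],(700,450),interpolation=cv2.INTER_CUBIC); cv2.imwrite("pics/s2.png",a)
goto(st2w(4.1,-13.5,50),PSI-np.pi/2)
```

```text
t 2.25 tcp st [  4.  -13.9 137.7] F [-0.1  0.  -0.4] w 26.1 -> shift [ 0.1 -0.3 87.7] turn [-0.001 -0.    -0.001]
```

View pics/s2.png

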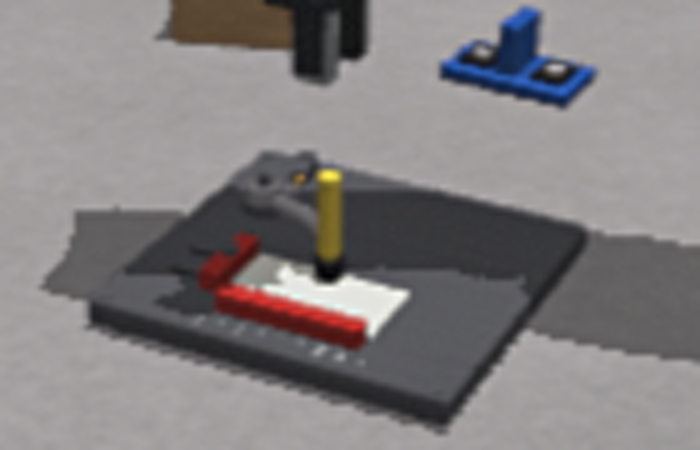

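The crop shows the fingers at (330,50) straight above the yellow post at (330,180). I'll descend around it.

Request:
{"fn": "play_rows", "kwargs": {"deltas": [[26, [0, 0, 35], [0, 0, 0]], [26, [0, 0, 50], [0, 0, 0]], [26, [0, 0, 65], [0, 0, 0]], [26, [0, 0, 80], [0, 0, 0]], [26, [0, 0, 86], [0, 0, 0]], [20, [0, 0, 86], [0, 0, 0]], [16, [0, 0, 86], [0, 0, 0]], [16, [0, 0, 86], [0, 0, 0]]]}}

```text
clock: 3.25
tcp_pos: [0.5209, 0.0106, 0.0522]
orientation: [-3.136, 0.168, -0.002]
contact_force: [-0.8, 0.2, 0.3]
grip_width: 0.0161
```

Request:
{"fn": "play_rows", "kwargs": {"deltas": [[16, [-3, 5, 0], [0, 0, 0]], [16, [-7, 10, 0], [0, 0, 0]], [16, [-10, 16, 0], [0, 0, 0]], [16, [-12, 22, 0], [0, 0, 0]], [16, [-14, 28, 0], [0, 0, 0]], [16, [-16, 34, 0], [0, 0, 0]], [16, [-17, 40, 0], [0, 0, 0]], [16, [-17.5, 46, 0], [0, 0, 0]]]}}

```text
clock: 4.25
tcp_pos: [0.497, -0.0323, 0.0519]
orientation: [-3.135, 0.166, 0.002]
contact_force: [-2.3, 3.7, 0.2]
grip_width: 0.0158
```

Request:
{"fn": "play_rows", "kwargs": {"deltas": [[16, [1, 7, 0], [0, 0, 0]], [16, [1.5, 13, 0], [0, 0, 0]], [16, [2.5, 19, 0], [0, 0, 0]], [16, [3.5, 26, 0], [0, 0, 0]], [16, [5, 32, 0], [0, 0, 0]], [18, [7, 36, 0], [0, 0, 0]], [24, [8, 39, 0], [0, 0, 0]], [30, [8, 39, 0], [0, 0, 0]]]}}

```text
clock: 5.25
tcp_pos: [0.5007, -0.0716, 0.0517]
orientation: [-3.135, 0.166, 0.002]
contact_force: [-0.2, 0.5, 0.5]
grip_width: 0.0299
```

Run:
```python
from h import *
goto(st2w(-6,-100,52),PSI-np.pi/2)
```

```text
t 5.25 tcp st [ -7.  -97.7  51.7] F [-0.2  0.5  0.5] w 29.9 -> shift [ 1.   2.3 -0.3] turn [-0.002  0.002  0.001]
```

Request:
{"fn": "play_rows", "kwargs": {"deltas": [[30, [0, 0, -55], [0, 0, 0]], [30, [0, 0, -90], [0, 0, 0]], [60, [-82, -336, -90], [0, 0, -2.0]], [60, [-82, -336, -90], [0, 0, -2.0]], [60, [-82, -336, -90], [0, 0, -2.0]], [60, [-82, -336, -90], [0, 0, -2.0]], [60, [-82, -336, -90], [0, 0, -2.0]], [60, [-82, -336, -90], [0, 0, -2.0]]]}}

```text
clock: 6.25
tcp_pos: [0.4528, 0.2754, 0.143]
orientation: [-2.73, -1.546, -0.001]
contact_force: [0.1, -0.3, -0.1]
grip_width: 0.0599
```

Run:
```python
from h import *
goto([.4547,.2716,.10],np.radians(23.1)); print(r.get_obs()["joints"].round(2))
p,d=grab("top","t2.png")
cv2.imwrite("pics/crop2.png",cv2.resize(p[150:260,160:320,::-1],(800,550),interpolation=cv2.INTER_CUBIC))
```

```text
t 6.25 tcp st [-91.5 242.2 143. ] F [ 0.1 -0.3 -0.1] w 59.9 -> shift [-2.4  3.7 43. ] turn [-0.002 -0.005 -0.943]
[-0.21  0.4  -0.56  1.96  0.27  0.86 -1.45]
```

View pics/crop2.png

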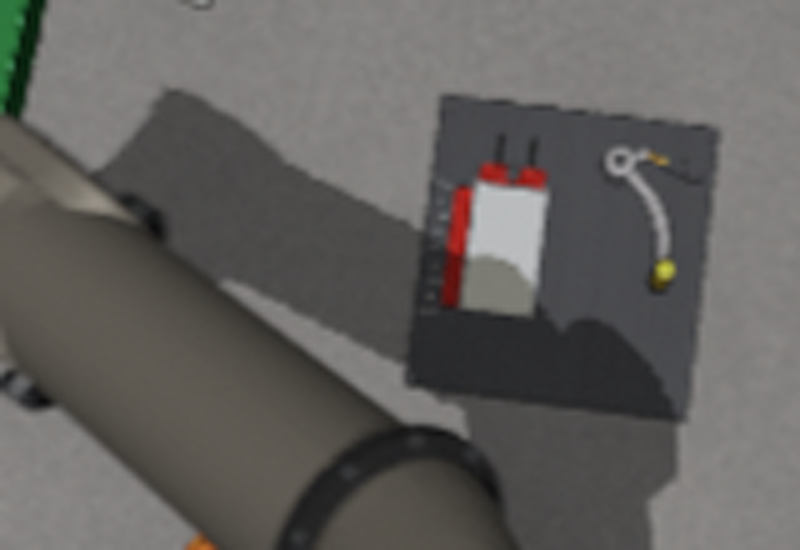

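The arm stays open (post at crop (665,270)). The end stop is at crop (513,177) and the rail at (460,245). Now I turn over the carrier and descend.

Request:
{"fn": "play_rows", "kwargs": {"deltas": [[60, [-2.5, 3.5, 20], [0, 0, -0.943]], [60, [-2.5, 3.5, 30], [0, 0, -0.943]], [60, [-2.5, 3.5, 43], [0, 0, -0.943]], [60, [-2.5, 3.5, 43], [0, 0, -0.943]], [60, [-2.5, 3.5, 43], [0, 0, -0.943]], [60, [-2.5, 3.5, 43], [0, 0, -0.943]], [60, [-2.5, 3.5, 43], [0, 0, -0.943]], [60, [-2.5, 3.5, 43], [0, 0, -0.943]]]}}

```text
clock: 7.3
tcp_pos: [0.4536, 0.2758, 0.1003]
orientation: [-1.718, -2.624, -0.009]
contact_force: [-0.9, 0.2, -0.0]
grip_width: 0.0601
```

Run:
```python
from h import *
goto([.4547,.2716,.02],np.radians(23.1)); print(r.get_obs()["joints"].round(2))
p,d=grab("side")
cv2.imwrite("pics/s3.png",cv2.resize(p[180:340,150:370,::-1],(770,560),interpolation=cv2.INTER_CUBIC))
for z in(.045,.02): print(proj("side",[.4547,.2716,z]))
```

```text
t 7.3 tcp st [-90.7 242.7 100.3] F [-0.9  0.2 -0. ] w 60.1 -> shift [-4.9 -0.8 80.3] turn [ 0.002 -0.008  0.008]
[-0.07  0.52 -0.75  1.98  0.47  0.82 -0.66]
[239.18042175 266.397729  ]
[239.38540019 276.54378476]
```

View pics/s3.png

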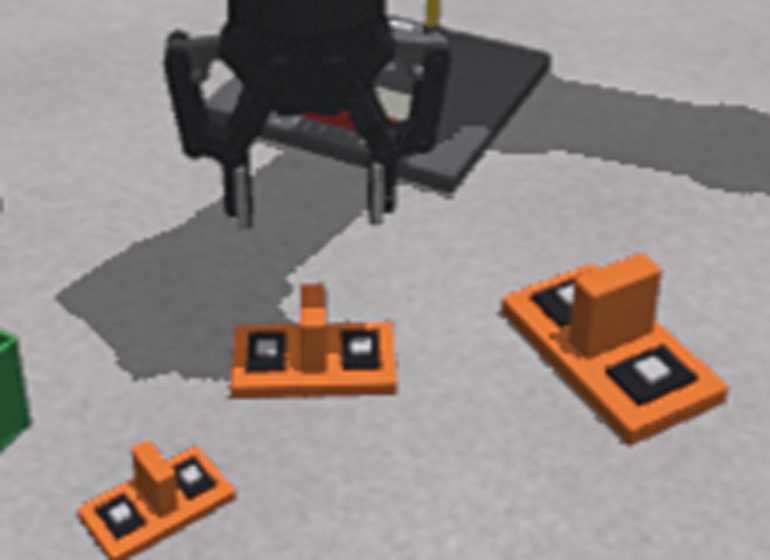

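The middle carrier's rib top is at crop (313,297), i.e. pixel (239.4,264.9) against a predicted (239.2,266.4), so they agree. The fingers straddle it correctly. Descend and grip.

Request:
{"fn": "play_rows", "kwargs": {"deltas": [[60, [-5, -1, 25], [0, -0.008, 0.008]], [60, [-5, -1, 45], [0, -0.008, 0.008]], [60, [-5, -1, 62], [0, -0.008, 0.008]], [60, [-5, -1, 74], [0, -0.008, 0.008]], [60, [-5, -1, 79], [0, -0.008, 0.008]], [40, [-5, -1, 79.5], [0, -0.008, 0.008]], [25, [-5, -1, 79.5], [0, -0.008, 0.008]], [10, [-5, -1, 79.5], [0, -0.008, 0.008]]], "squeeze": 25}}

```text
clock: 8.35
tcp_pos: [0.4551, 0.2717, 0.0214]
orientation: [1.73, 2.62, 0.004]
contact_force: [-0.2, 0.4, -0.9]
grip_width: 0.0136
```

Request:
{"fn": "play_rows", "kwargs": {"deltas": [[5, [0, 0, 0], [0, 0, 0]], [5, [0, 0, 0], [0, 0, 0]], [5, [0, 0, 0], [0, 0, 0]], [5, [0, 0, -5], [0, 0, 0]], [5, [0, 0, -15], [0, 0, 0]], [5, [0, 0, -30], [0, 0, 0]], [5, [0, 0, -50], [0, 0, 0]], [5, [0, 0, -50], [0, 0, 0]]], "squeeze": 35}}

```text
clock: 9.35
tcp_pos: [0.4562, 0.2726, 0.0737]
orientation: [1.729, 2.619, 0.009]
contact_force: [0.3, -0.4, -0.1]
grip_width: 0.0133
```

Run:
```python
from h import *
goto(st2w(-8,3,95),PSI)
p,d=grab("side","s4.png"); C=cloud("side",d)
cv2.imwrite("pics/s4c.png",cv2.resize(p[180:340,150:370,::-1],(770,560),interpolation=cv2.INTER_CUBIC))
o=r.get_obs(); print(o["tcp_pos"].round(4)); print(proj("side",o["tcp_pos"]))
h=cv2.cvtColor(p,cv2.COLOR_RGB2HSV); om=((h[...,0]>4)&(h[...,0]<15)&(h[...,1]>170)&(h[...,2]>90))
z=C[...,2]; dd=np.hypot(*(C[...,:2]-o["tcp_pos"][:2]).transpose(2,0,1))
k=om&(dd<.06); print(k.sum(), np.percentile(z[k],[2,10,50,90,98]).round(4))
T=R.from_rotvec(o["orientation"]); L=T.inv().apply(C[k]-o["tcp_pos"])*1000
print("local x",np.percentile(L[:,0],[1,99]).round(1),"y",np.percentile(L[:,1],[1,99]).round(1),"z",np.percentile(L[:,2],[1,99]).round(1))
```

```text
t 9.35 tcp st [-87.8 239.8  73.7] F [ 0.3 -0.4 -0.1] w 13.3 -> shift [-245.7  -45.8  -21.7] turn [ 0.007 -0.002  0.51 ]
[0.4557 0.272  0.0726]
[238.3738183  254.78034353]
668 [0.0552 0.0583 0.0624 0.0964 0.0976]
local x [-20.9  25.7] y [-41.4  44.3] z [-25.2  17.8]
```

View pics/s4c.png

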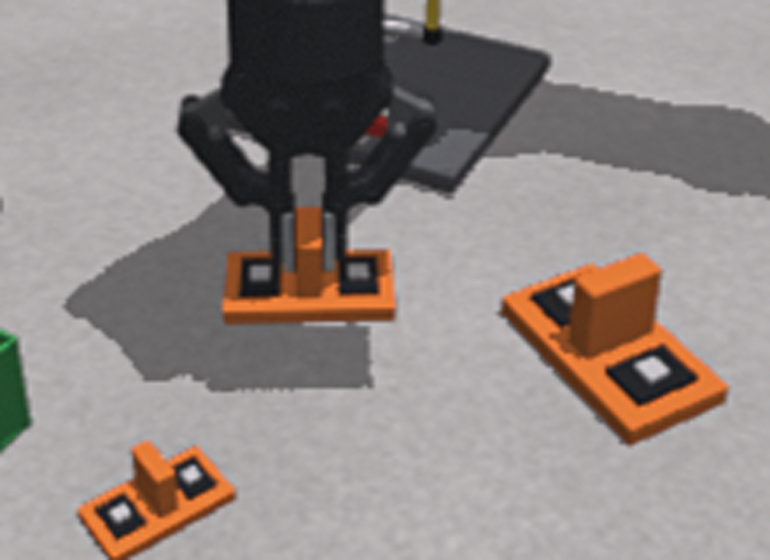

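The carrier is held level between the fingers (rib at crop (308,250)), its centre about 1.5 mm towards the camera from the TCP. Now I carry it over the bay.

Request:
{"fn": "play_rows", "kwargs": {"deltas": [[5, [-10, -2, -22], [0, 0, 0.02]], [5, [-40, -8, -22], [0, 0, 0.1]], [5, [-85, -17, -22], [0, 0, 0.2]], [5, [-130, -26, -22], [0, 0, 0.3]], [5, [-175, -34, -22], [0, 0, 0.4]], [5, [-215, -42, -22], [0, 0, 0.48]], [5, [-240, -47, -22], [0.007, -0.002, 0.51]], [5, [-249, -49, -22], [0.007, -0.002, 0.51]]]}}

```text
clock: 10.4
tcp_pos: [0.5085, 0.0227, 0.0942]
orientation: [-2.337, -2.099, 0.003]
contact_force: [-0.4, 0.8, -0.9]
grip_width: 0.0133
```

Request:
{"fn": "play_rows", "kwargs": {"deltas": [[5, [0, 0, 0], [0, 0, 0]], [5, [0, 0, 0], [0, 0, 0]]]}}

```text
clock: 10.65
tcp_pos: [0.5082, 0.0245, 0.0942]
orientation: [-2.333, -2.102, 0.003]
contact_force: [-2.0, -0.0, -1.2]
grip_width: 0.0132
```

Run:
```python
from h import *
goto(st2w(-9,-1,46),PSI)
p,d=grab("side","s5.png"); C=cloud("side",d)
cv2.imwrite("pics/s5c.png",cv2.resize(p[140:240,180:340,::-1],(800,500),interpolation=cv2.INTER_CUBIC))
```

```text
t 10.65 tcp st [-9.7 -1.4 94.2] F [-2.  -0.  -1.2] w 13.2 -> shift [ 0.4  0.8 48.2] turn [-0.002  0.     0.002]
```

View pics/s5c.png

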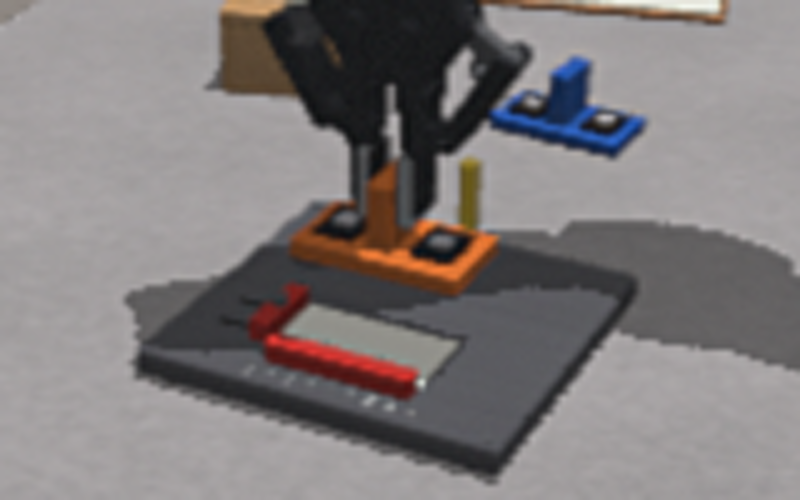

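The carrier hangs level over the bay, its long side parallel with the rail (rail at crop (340,367), carrier edge (375,265)). Now I lower it.

Request:
{"fn": "play_rows", "kwargs": {"deltas": [[5, [0, 0, 12], [0, 0, 0]], [5, [0, 0, 24], [0, 0, 0]], [5, [0, 0, 34], [0, 0, 0]], [5, [0, 0, 42], [0, 0, 0]], [5, [0, 0, 46], [0, 0, 0]], [5, [0, 0, 48], [0, 0, 0]], [5, [0, 0, 49], [0, 0, 0]], [5, [0, 0, 49], [0, 0, 0]]]}}

```text
clock: 11.7
tcp_pos: [0.5083, 0.0244, 0.0454]
orientation: [-2.334, -2.102, 0.002]
contact_force: [-0.4, 0.8, -1.0]
grip_width: 0.0129
```

Request:
{"fn": "play_rows", "kwargs": {"deltas": [[5, [0, 0, 1], [0, 0, 0]], [5, [0, 0, 1], [0, 0, 0]], [5, [0, 0, 2], [0, 0, 0]], [5, [0, 0, 2], [0, 0, 0]]]}}

```text
clock: 12.2
tcp_pos: [0.5082, 0.0243, 0.0433]
orientation: [-2.334, -2.102, 0.002]
contact_force: [0.2, 0.3, -1.7]
grip_width: 0.0133
```

Request:
{"fn": "play_rows", "kwargs": {"deltas": [[5, [0, 0, 1], [0, 0, 0]], [5, [0, 0, 1], [0, 0, 0]], [5, [0, 0, 1], [0, 0, 0]]]}}

```text
clock: 12.58
tcp_pos: [0.5082, 0.0243, 0.0423]
orientation: [-2.334, -2.102, 0.002]
contact_force: [-0.9, -1.0, -1.5]
grip_width: 0.0134
```

Request:
{"fn": "play_rows", "kwargs": {"deltas": [[5, [0, 0, 0.6], [0, 0, 0]], [5, [0, 0, 0.6], [0, 0, 0]], [5, [0, 0, 0.6], [0, 0, 0]]]}}

```text
clock: 12.95
tcp_pos: [0.5082, 0.0243, 0.0417]
orientation: [-2.334, -2.102, 0.003]
contact_force: [-0.4, 0.2, -1.5]
grip_width: 0.0135
```

Request:
{"fn": "play_rows", "kwargs": {"deltas": [[5, [0, 0, 0.6], [0, 0, 0]], [5, [0, 0, 0.6], [0, 0, 0]], [5, [0, 0, 0.6], [0, 0, 0]]]}}

```text
clock: 13.32
tcp_pos: [0.5082, 0.0243, 0.0414]
orientation: [-2.334, -2.102, 0.003]
contact_force: [-1.6, -0.3, 5.6]
grip_width: 0.0135
```

Request:
{"fn": "play_rows", "kwargs": {"deltas": [[5, [0, 0, 0.6], [0, 0, 0]], [5, [0, 0, 0.6], [0, 0, 0]], [5, [0, 0, 0.6], [0, 0, 0]]]}}

```text
clock: 13.7
tcp_pos: [0.5082, 0.0244, 0.0414]
orientation: [-2.334, -2.102, 0.003]
contact_force: [-3.5, -0.6, 8.7]
grip_width: 0.013
```

The bed is felt at TCP z 41.4 mm, as predicted. I'll relieve the vertical load and creep towards the rail (tool +x).

Request:
{"fn": "play_rows", "kwargs": {"deltas": [[5, [0, 0, -0.2], [0, 0, 0]], [5, [0.5, 0, -0.2], [0, 0, 0]], [5, [1, 0, -0.2], [0, 0, 0]], [5, [1.5, 0, -0.2], [0, 0, 0]], [5, [2, 0, -0.2], [0, 0, 0]], [5, [2, 0, -0.2], [0, 0, 0]]]}}

```text
clock: 14.45
tcp_pos: [0.5084, 0.0266, 0.0416]
orientation: [-2.334, -2.103, 0.003]
contact_force: [0.2, 0.7, -1.1]
grip_width: 0.0134
```

Request:
{"fn": "play_rows", "kwargs": {"deltas": [[5, [0.4, 0, 0], [0, 0, 0]], [5, [0.8, 0, 0], [0, 0, 0]], [5, [0.8, 0, 0], [0, 0, 0]]]}}

```text
clock: 14.82
tcp_pos: [0.5085, 0.0275, 0.0415]
orientation: [-2.334, -2.103, 0.003]
contact_force: [-0.3, 0.2, -0.5]
grip_width: 0.0132
```

Request:
{"fn": "play_rows", "kwargs": {"deltas": [[5, [0.3, 0, 0], [0, 0, 0]], [5, [0.5, 0, 0], [0, 0, 0]], [5, [0.5, 0, 0], [0, 0, 0]]]}}

```text
clock: 15.2
tcp_pos: [0.5085, 0.028, 0.0415]
orientation: [-2.334, -2.103, 0.002]
contact_force: [0.1, -0.4, -0.6]
grip_width: 0.0133
```

Request:
{"fn": "play_rows", "kwargs": {"deltas": [[5, [0.3, 0, 0], [0, 0, 0]], [5, [0.5, 0, 0], [0, 0, 0]], [5, [0.5, 0, 0], [0, 0, 0]]]}}

```text
clock: 15.58
tcp_pos: [0.5086, 0.0286, 0.0415]
orientation: [-2.334, -2.103, 0.002]
contact_force: [-0.7, -1.0, -0.3]
grip_width: 0.0132
```

Request:
{"fn": "play_rows", "kwargs": {"deltas": [[5, [0.3, 0, 0], [0, 0, 0]], [5, [0.4, 0, 0], [0, 0, 0]], [5, [0.4, 0, 0], [0, 0, 0]]]}}

```text
clock: 15.95
tcp_pos: [0.5087, 0.029, 0.0415]
orientation: [-2.333, -2.103, 0.002]
contact_force: [-0.1, -0.6, -0.5]
grip_width: 0.0132
```

Request:
{"fn": "play_rows", "kwargs": {"deltas": [[5, [0.3, 0, 0], [0, 0, 0]], [5, [0.4, 0, 0], [0, 0, 0]], [5, [0.4, 0, 0], [0, 0, 0]]]}}

```text
clock: 16.32
tcp_pos: [0.5087, 0.0294, 0.0415]
orientation: [-2.334, -2.103, 0.002]
contact_force: [0.1, -1.0, -0.6]
grip_width: 0.0133
```

Request:
{"fn": "play_rows", "kwargs": {"deltas": [[5, [0.3, 0, 0], [0, 0, 0]], [5, [0.4, 0, 0], [0, 0, 0]], [5, [0.4, 0, 0], [0, 0, 0]]]}}

```text
clock: 16.7
tcp_pos: [0.5087, 0.0295, 0.0415]
orientation: [-2.334, -2.103, 0.003]
contact_force: [0.0, -1.8, 1.3]
grip_width: 0.0135
```

Request:
{"fn": "play_rows", "kwargs": {"deltas": [[5, [0.3, 0, 0], [0, 0, 0]], [5, [0.4, 0, 0], [0, 0, 0]], [5, [0.4, 0, 0], [0, 0, 0]]]}}

```text
clock: 17.08
tcp_pos: [0.5087, 0.0296, 0.0415]
orientation: [-2.334, -2.102, 0.004]
contact_force: [-0.5, -2.8, 1.7]
grip_width: 0.0139
```

Request:
{"fn": "play_rows", "kwargs": {"deltas": [[5, [0.3, 0, 0], [0, 0, 0]], [5, [0.4, 0, 0], [0, 0, 0]], [5, [0.4, 0, 0], [0, 0, 0]]]}}

```text
clock: 17.45
tcp_pos: [0.5087, 0.0297, 0.0415]
orientation: [2.335, 2.102, -0.004]
contact_force: [-0.5, -3.4, 2.8]
grip_width: 0.0134
```

Request:
{"fn": "play_rows", "kwargs": {"deltas": [[5, [0.3, 0, 0], [0, 0, 0]], [5, [0.4, 0, 0], [0, 0, 0]], [5, [0.4, 0, 0], [0, 0, 0]]]}}

```text
clock: 17.82
tcp_pos: [0.5086, 0.0297, 0.0416]
orientation: [2.335, 2.102, -0.005]
contact_force: [-1.4, -5.6, 3.6]
grip_width: 0.0133
```

The rail is felt at about 4–5 N. I'll back off slightly and advance towards the end stop over the part known to be free. I'll also refine the end-stop position from the saved picture.

Request:
{"fn": "play_rows", "kwargs": {"deltas": [[5, [-0.6, 0, -0.2], [0, 0, 0]], [5, [-0.6, 0, -0.2], [0, 0, 0]], [5, [-0.6, 1, -0.2], [0, 0, 0]], [5, [-0.6, 2, -0.2], [0, 0, 0]], [5, [-0.6, 3, -0.2], [0, 0, 0]], [5, [-0.6, 4, -0.2], [0, 0, 0]], [5, [-0.6, 4, -0.2], [0, 0, 0]]]}}

```text
clock: 18.7
tcp_pos: [0.513, 0.029, 0.0418]
orientation: [2.334, 2.102, -0.003]
contact_force: [0.6, 0.4, -1.4]
grip_width: 0.0134
```

Run:
```python
from h import *
goto(st2w(0,0,41.5),PSI)
p=cv2.imread("pics/t2.png")[:,:,::-1].astype(float)
red=np.clip((p[...,0]-np.maximum(p[...,1],p[...,2])-15)/90,0,1)
v,u=np.indices(red.shape); 
# profile along stage x of redness for lines of stage y at z=.032
for y in (-8,-3,15,20):
    xs=np.arange(25,80,1.); pr=[]
    for x in xs:
        q=proj("top",st2w(x,y,32)); pr.append(cv2.remap(red.astype(np.float32),np.float32([[q[0]]]),np.float32([[q[1]]]),cv2.INTER_LINEAR)[0,0])
    pr=np.array(pr); m=pr>pr.max()/2; print(y,"half-max",xs[m].min(),xs[m].max(),"centroid",(xs*pr).sum()/pr.sum(),"max",pr.max().round(2))
for x in (-20,0,20):
    ys=np.arange(15,60,1.); pr=np.array([cv2.remap(red.astype(np.float32),np.float32([[proj("top",st2w(x,y,32))[0]]]),np.float32([[proj("top",st2w(x,y,32))[1]]]),cv2.INTER_LINEAR)[0,0] for y in ys])
    m=pr>pr.max()/2; print("rail",ys[m].min(),ys[m].max())
```

```text
t 18.7 tcp st [-5.4  3.7 41.8] F [ 0.6  0.4 -1.4] w 13.4 -> shift [-3.7  5.4  0.3] turn [-0.001  0.002  0.002]
-8 half-max 48.0 59.0 centroid 53.048360892197984 max 1.0
-3 half-max 48.0 58.0 centroid 52.921064010150424 max 1.0
15 half-max 47.0 58.0 centroid 52.764382817064856 max 1.0
20 half-max 48.0 58.0 centroid 53.0616030430506 max 1.0
rail 32.0 41.0
rail 31.0 42.0
rail 30.0 42.0
```

The end stop's inner face is at about x +47 and the carrier's end at +39.6, leaving a gap of about 7 mm. I move 4 mm, then creep.

Request:
{"fn": "play_rows", "kwargs": {"deltas": [[5, [0, 1, 0.1], [0, 0, 0]], [5, [0, 2, 0.2], [0, 0, 0]], [5, [0, 3, 0.2], [0, 0, 0]], [5, [0, 4, 0.2], [0, 0, 0]], [5, [0, 4, 0.2], [0, 0, 0]]]}}

```text
clock: 19.32
tcp_pos: [0.5173, 0.0286, 0.0417]
orientation: [2.334, 2.101, -0.003]
contact_force: [1.0, -0.5, -1.6]
grip_width: 0.0134
```

Request:
{"fn": "play_rows", "kwargs": {"deltas": [[5, [0, 0.3, 0], [0, 0, 0]], [5, [0, 0.6, 0], [0, 0, 0]], [5, [0, 0.6, 0], [0, 0, 0]]]}}

```text
clock: 19.7
tcp_pos: [0.5178, 0.0286, 0.0417]
orientation: [2.335, 2.101, -0.003]
contact_force: [-0.3, -0.2, -1.3]
grip_width: 0.0132
```

Request:
{"fn": "play_rows", "kwargs": {"deltas": [[5, [0, 0.3, 0], [0, 0, 0]], [5, [0, 0.5, 0], [0, 0, 0]], [5, [0, 0.5, 0], [0, 0, 0]]]}}

```text
clock: 20.08
tcp_pos: [0.5184, 0.0285, 0.0417]
orientation: [2.334, 2.101, -0.003]
contact_force: [-0.2, -0.8, -1.5]
grip_width: 0.0134
```

Request:
{"fn": "play_rows", "kwargs": {"deltas": [[5, [0, 0.3, 0], [0, 0, 0]], [5, [0, 0.5, 0], [0, 0, 0]], [5, [0, 0.5, 0], [0, 0, 0]]]}}

```text
clock: 20.45
tcp_pos: [0.5189, 0.0284, 0.0417]
orientation: [2.334, 2.101, -0.003]
contact_force: [-0.2, -1.0, -1.6]
grip_width: 0.0132
```

Request:
{"fn": "play_rows", "kwargs": {"deltas": [[5, [0, 0.3, 0.2], [0, 0, 0]], [5, [0, 0.4, 0.2], [0, 0, 0]], [5, [0, 0.4, 0.2], [0, 0, 0]]]}}

```text
clock: 20.82
tcp_pos: [0.5191, 0.0284, 0.0415]
orientation: [2.334, 2.102, -0.003]
contact_force: [-2.0, -1.0, 1.2]
grip_width: 0.0132
```

Request:
{"fn": "play_rows", "kwargs": {"deltas": [[5, [0, 0.3, 0], [0, 0, 0]], [5, [0, 0.4, 0], [0, 0, 0]], [5, [0, 0.4, 0], [0, 0, 0]]]}}

```text
clock: 21.2
tcp_pos: [0.5195, 0.0283, 0.0415]
orientation: [2.334, 2.102, -0.004]
contact_force: [-1.8, -0.5, 1.3]
grip_width: 0.0134
```

Request:
{"fn": "play_rows", "kwargs": {"deltas": [[5, [0, 0.3, 0], [0, 0, 0]], [5, [0, 0.4, 0], [0, 0, 0]], [5, [0, 0.4, 0], [0, 0, 0]]]}}

```text
clock: 21.58
tcp_pos: [0.5199, 0.0283, 0.0415]
orientation: [2.334, 2.101, -0.003]
contact_force: [-3.0, -1.4, 2.0]
grip_width: 0.0134
```

Request:
{"fn": "play_rows", "kwargs": {"deltas": [[5, [0, 0.3, 0], [0, 0, 0]], [5, [0, 0.4, 0], [0, 0, 0]], [5, [0, 0.4, 0], [0, 0, 0]]]}}

```text
clock: 21.95
tcp_pos: [0.5201, 0.0282, 0.0415]
orientation: [2.335, 2.102, -0.004]
contact_force: [-3.2, 0.5, 3.1]
grip_width: 0.0133
```

Request:
{"fn": "play_rows", "kwargs": {"deltas": [[5, [0, 0.3, -0.15], [0, 0, 0]], [5, [0, 0.4, -0.15], [0, 0, 0]], [5, [0, 0.4, -0.15], [0, 0, 0]]]}}

```text
clock: 22.32
tcp_pos: [0.5202, 0.0283, 0.0416]
orientation: [2.335, 2.102, -0.005]
contact_force: [-3.6, 0.3, 3.5]
grip_width: 0.0132
```

Request:
{"fn": "play_rows", "kwargs": {"deltas": [[5, [0, 0.3, 0], [0, 0, 0]], [5, [0, 0.4, 0], [0, 0, 0]], [5, [0, 0.4, 0], [0, 0, 0]]]}}

```text
clock: 22.7
tcp_pos: [0.5201, 0.0283, 0.0416]
orientation: [-2.334, -2.102, 0.006]
contact_force: [-5.1, 0.1, 3.8]
grip_width: 0.0133
```

Request:
{"fn": "play_rows", "kwargs": {"deltas": [[5, [0, 0.3, 0], [0, 0, 0]], [5, [0, 0.4, 0], [0, 0, 0]], [5, [0, 0.4, 0], [0, 0, 0]]]}}

```text
clock: 23.08
tcp_pos: [0.5201, 0.0283, 0.0416]
orientation: [-2.334, -2.102, 0.007]
contact_force: [-6.1, 0.6, 4.6]
grip_width: 0.0135
```

Request:
{"fn": "play_rows", "kwargs": {"deltas": [[5, [0, 0.4, -0.1], [0, 0, 0]], [5, [0, 0.5, -0.1], [0, 0, 0]], [5, [0, 0.5, -0.1], [0, 0, 0]], [5, [0, 0.5, -0.1], [0, 0, 0]]]}}

```text
clock: 23.58
tcp_pos: [0.5202, 0.0283, 0.0416]
orientation: [-2.334, -2.101, 0.008]
contact_force: [-5.0, 0.4, 4.2]
grip_width: 0.0131
```

Run:
```python
from h import *
for i in range(4):
    o=r.get_obs(); print(o["clock"],SR.inv().apply(o["contact_force"]).round(2),w2st(o["tcp_pos"]).round(2),R.from_rotvec(o["orientation"]).as_matrix()[2].round(4)); r.grab_frame("side")
```

```text
23.575 [-5.02 -0.15  4.16] [ 1.79  3.68 41.62] [-0.003  -0.0042 -1.    ]
23.625 [-4.47 -0.14  4.63] [ 1.79  3.67 41.63] [-0.003  -0.0042 -1.    ]
23.675 [-4.95 -0.11  4.66] [ 1.78  3.69 41.63] [-0.003  -0.0043 -1.    ]
23.725 [-4.75 -0.78  4.39] [ 1.8   3.69 41.63] [-0.003  -0.0042 -1.    ]
```

Request:
{"fn": "play_rows", "kwargs": {"deltas": [[5, [0, 0.4, -0.3], [0, 0, 0]], [5, [0, 0.6, -0.3], [0, 0, 0]], [5, [0, 0.7, -0.3], [0, 0, 0]], [5, [0, 0.7, -0.3], [0, 0, 0]]]}}

```text
clock: 24.28
tcp_pos: [0.5202, 0.0283, 0.0417]
orientation: [-2.333, -2.101, 0.009]
contact_force: [-6.4, 0.4, 2.9]
grip_width: 0.0132
```

Run:
```python
from h import *
for i in range(3):
    o=r.get_obs(); print(o["clock"],SR.inv().apply(o["contact_force"]).round(2),w2st(o["tcp_pos"]).round(2),R.from_rotvec(o["orientation"]).as_matrix()[2].round(4)); r.grab_frame("side")
```

```text
24.275 [-6.45 -0.27  2.87] [ 1.86  3.69 41.73] [-0.0032 -0.0054 -1.    ]
24.325 [-5.86  0.88  3.54] [ 1.87  3.68 41.73] [-0.0032 -0.0054 -1.    ]
24.375 [-5.72 -1.37  2.65] [ 1.85  3.68 41.75] [-0.0032 -0.0054 -1.    ]
```

Request:
{"fn": "play_rows", "kwargs": {"deltas": [[5, [0, 0.6, -0.2], [0, 0, 0]], [5, [0, 0.8, -0.2], [0, 0, 0]], [5, [0, 0.8, -0.2], [0, 0, 0]], [5, [0, 0.8, -0.2], [0, 0, 0]]]}}

```text
clock: 24.92
tcp_pos: [0.5202, 0.0283, 0.0418]
orientation: [-2.332, -2.101, 0.011]
contact_force: [-7.2, 0.6, 3.7]
grip_width: 0.0131
```

Run:
```python
from h import *
for i in range(3):
    o=r.get_obs(); print(o["clock"],SR.inv().apply(o["contact_force"]).round(2),w2st(o["tcp_pos"]).round(2),R.from_rotvec(o["orientation"]).as_matrix()[2].round(4)); r.grab_frame("side")
```

```text
24.925 [-7.21 -0.13  3.66] [ 1.86  3.7  41.77] [-0.0035 -0.0068 -1.    ]
24.975 [-6.3   0.25  3.69] [ 1.88  3.7  41.78] [-0.0035 -0.0068 -1.    ]
25.025 [-6.11 -0.74  3.84] [ 1.9   3.7  41.77] [-0.0035 -0.0068 -1.    ]
```

Request:
{"fn": "play_rows", "kwargs": {"deltas": [[5, [0, 0.2, 0], [0, 0, 0]], [18, [0, 0.2, -0.2], [0, 0, 0]], [24, [0, 0, -0.5], [0, 0, 0]], [30, [0, 0, -0.5], [0, 0, 0]], [30, [0, 0, -0.5], [0, 0, 0]], [30, [0, 0, -10], [0, 0, 0]], [30, [0, 0, -40], [0, 0, 0]], [30, [0, 0, -90], [0, 0, 0]]]}}

```text
clock: 26.08
tcp_pos: [0.5198, 0.0284, 0.1321]
orientation: [-2.33, -2.099, 0.015]
contact_force: [1.0, -0.6, 0.6]
grip_width: 0.0297
```

Run:
```python
from h import *
goto(st2w(-6,-100,150),PSI-np.pi/2+0.0); goto(st2w(-6,-100,150),PSI)
p,d=grab("side","s6.png")
cv2.imwrite("pics/s6c.png",cv2.resize(p[140:240,180:340,::-1],(800,500),interpolation=cv2.INTER_CUBIC))
```

```text
t 26.07 tcp st [  1.4   3.8 132.1] F [ 1.  -0.6  0.6] w 29.7 -> shift [-103.8   -7.8  -17.4] turn [-0.011 -0.005 -1.568]
t 26.07 tcp st [  1.4   3.8 132.1] F [ 1.  -0.6  0.6] w 29.7 -> shift [-103.8   -7.8  -17.4] turn [-0.01   0.004  0.002]
```

View pics/s6c.png

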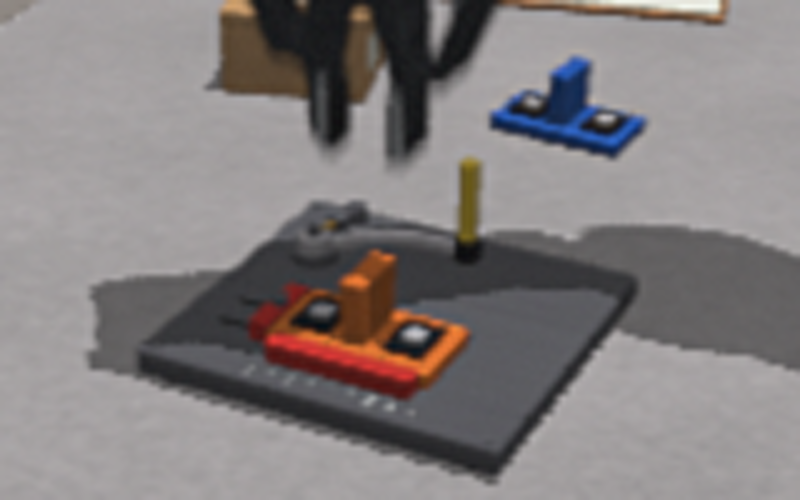

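The carrier sits flat in the corner, touching the end stop (crop (275,310)) and rail (340,365). The post is open at (468,210). I'll take closed fingers to the outer side of the post.

Request:
{"fn": "play_rows", "kwargs": {"deltas": [[2, [-40, -4, -5], [-0.01, 0.004, 0]], [2, [-85, -8, -5], [-0.01, 0.004, 0]], [2, [-120, -11, -5], [-0.01, 0.004, 0]], [2, [-128, -11, 0], [-0.01, 0.004, 0]], [2, [-128, -11, 20], [-0.01, 0.004, 0]], [2, [-128, -11, 45], [-0.01, 0.004, 0]], [2, [-128, -11, 70], [-0.01, 0.004, 0]], [2, [-128, -11, 80], [-0.01, 0.004, 0]]]}}

```text
clock: 27.12
tcp_pos: [0.4994, -0.0954, 0.0582]
orientation: [2.328, 2.102, 0.013]
contact_force: [0.3, -0.1, 1.0]
grip_width: 0.0016
```

Run:
```python
from h import *
goto(st2w(-9,-121,52),PSI)
p,d=grab("side","s7.png")
cv2.imwrite("pics/s7c.png",cv2.resize(p[140:240,180:340,::-1],(800,500),interpolation=cv2.INTER_CUBIC))
```

```text
t 27.12 tcp st [  -5.7 -121.5   58.2] F [ 0.3 -0.1  1. ] w 1.6 -> shift [ 0.5 -3.3  6.2] turn [ 0.009 -0.003  0.004]
```

View pics/s7c.png

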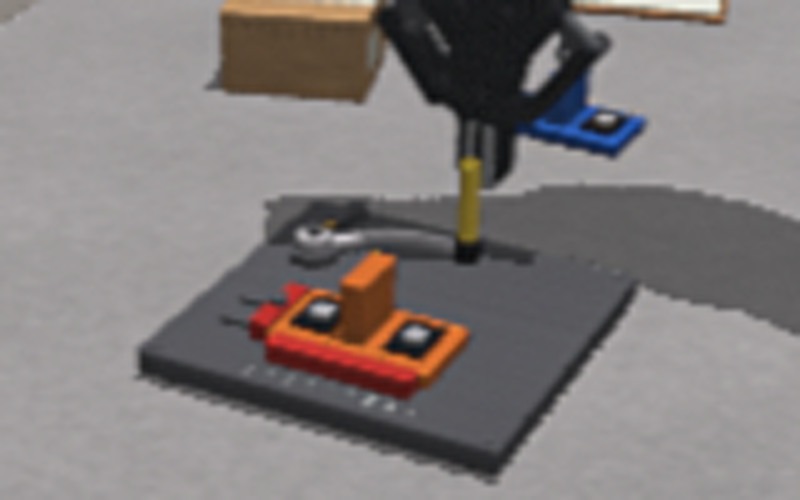

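The closed fingers stand just behind the post (crop (480,150)). Now I push it towards the bay, past over-centre.

Request:
{"fn": "play_rows", "kwargs": {"deltas": [[2, [3, -3, 5], [0, 0, 0]], [2, [8, -4, 5], [0, 0, 0]], [2, [13, -4, 5], [0, 0, 0]], [2, [18, -5, 5], [0, 0, 0]], [2, [23, -6, 5], [0, 0, 0]], [2, [28, -6, 5], [0, 0, 0]], [2, [33, -6, 5], [0, 0, 0]], [2, [37, -6, 5], [0, 0, 0]]]}}

```text
clock: 28.18
tcp_pos: [0.496, -0.0584, 0.0529]
orientation: [2.329, 2.102, 0.01]
contact_force: [-0.9, -2.9, -0.2]
grip_width: 0.0021
```

Request:
{"fn": "play_rows", "kwargs": {"deltas": [[2, [4, 0, 0], [0, 0, 0]], [2, [8, 0, 0], [0, 0, 0]], [2, [12, 0, 0], [0, 0, 0]], [2, [16, 0, 0], [0, 0, 0]], [2, [18, 0, 0], [0, 0, 0]], [2, [18, 0, 0], [0, 0, 0]], [2, [18, 0, 0], [0, 0, 0]], [2, [18, 0, 0], [0, 0, 0]]]}}

```text
clock: 29.18
tcp_pos: [0.4979, -0.0407, 0.0529]
orientation: [2.33, 2.101, 0.01]
contact_force: [0.0, -1.0, -0.2]
grip_width: 0.0017
```

```bash
cat > chk.py <<'E'
from h import *
p,d=grab("top"); C=cloud("top",d); h=cv2.cvtColor(p,cv2.COLOR_RGB2HSV)
y=(h[...,0]>20)&(h[...,0]<34)&(h[...,1]>140)&(h[...,2]>90); y[:,:240]=0;y[:,310:]=0;y[:165]=0;y[240:]=0
v,u=np.where(y&(C[...,2]>.05))
if len(u):
    q=w2st(ray("top",u.mean(),v.mean(),.075)); print(len(u),"post st",q.round(1),"joint",np.arctan2(q[1]+65,q[0]-70)%(2*np.pi)-np.radians(142))
goto(st2w(-9,-65,52),PSI)
E
python3 chk.py
```

```text
8 post st [ -5.9 -27.9  75. ] joint 0.2087949822468591
t 29.23 tcp st [-13.  -67.2  52.9] F [ 0.7 -0.7 -0.1] w 1.7 -> shift [2.2 4.  0.9] turn [ 0.007 -0.002  0.003]
```

The arm sprung shut: joint about 0.21, which is on a seated carrier. I retreat and do the final check.

Request:
{"fn": "play_rows", "kwargs": {"deltas": [[2, [-8, 0, 0], [0, 0, 0]], [2, [-12, 0, -30], [0, 0, 0]], [2, [-15, 0, -80], [0, 0, 0]], [2, [-60, -20, -130], [0, 0, 0]], [2, [-120, -30, -150], [0, 0, 0]], [2, [-180, -30, -150], [0, 0, 0]], [2, [-200, -30, -150], [0, 0, 0]], [2, [-200, -30, -150], [0, 0, 0]]]}}

```text
clock: 30.22
tcp_pos: [0.4452, -0.2395, 0.2022]
orientation: [2.335, 2.095, 0.009]
contact_force: [0.2, 0.4, 0.2]
grip_width: 0.0019
```

```bash
python3 chk.py
python3 - <<'E'
from h import *
p,d=grab("side"); q,e=grab("top"); C=cloud("top",e)
a=cv2.resize(p[150:240,200:330,::-1],(650,450),interpolation=cv2.INTER_CUBIC); cv2.imwrite("pics/s8c.png",a)
h=cv2.cvtColor(q,cv2.COLOR_RGB2HSV); om=(h[...,0]>5)&(h[...,0]<14)&(h[...,1]>190)&(h[...,2]>100); om[:,:240]=0; om[:,300:]=0; om[:165]=0; om[240:]=0
S=w2st(C.reshape(-1,3)).reshape(C.shape); k=om&(S[...,2]>58)
print("rib top",S[k].mean(0).round(1),k.sum())
E
```

```text
9 post st [ -5.1 -28.1  75. ] joint 0.20693774866660286
t 30.27 tcp st [ -43.9 -268.3  202.1] F [-0.4 -0.5  0.5] w 1.8 -> shift [203.   34.1 150.8] turn [ 0.007 -0.002  0.001]
rib top [-17.5   1.9 184.9] 39
```

View pics/s8c.png

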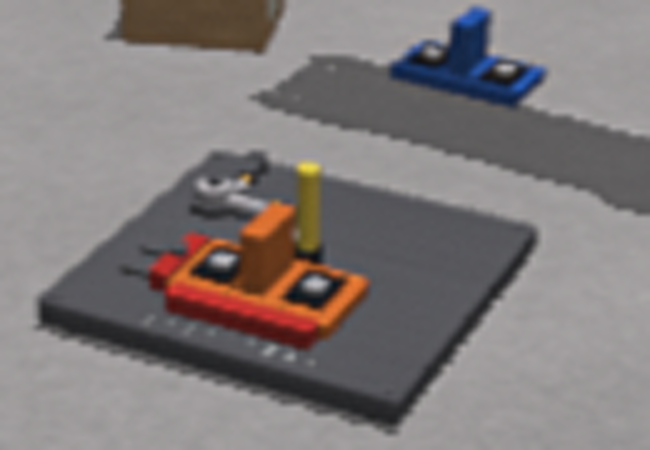

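The carrier lies flat in the corner (crop (265,280)) with the nose and post against its long side (310,230). The rib mean was spoilt by pixels with no depth, so I'll repeat it filtered before handing in.

Run:
```python
from h import *
q,e=grab("top"); C=cloud("top",e)
h=cv2.cvtColor(q,cv2.COLOR_RGB2HSV); om=(h[...,0]>5)&(h[...,0]<14)&(h[...,1]>190)&(h[...,2]>100); om[:,:240]=0; om[:,300:]=0; om[:165]=0; om[240:]=0
S=w2st(C.reshape(-1,3)).reshape(C.shape); k=om&(S[...,2]>58)&(S[...,2]<72)&(e>0)
print("rib top",S[k].mean(0).round(1),k.sum())
# x extent of the orange plate at z=30
v,u=np.where(om); W=np.array([w2st(ray("top",a,b,.03)) for a,b in zip(u,v)]); m=(W[:,1]<12)&(W[:,1]>-20)
print("plate x",np.percentile(W[:,0],[1,99]).round(1))
```

```text
rib top [ 1.4  3.3 65.1] 38
plate x [-40.2  47.2]
```

```bash
python3 -c "
from bench import r
print(r.hand_in())"
```

```text
the job is handed in; nothing more can be done
None
```

The job is handed in, at about 30 s of the 72 s allowed. The orange carrier is seated in the corner and clamped by the sprung arm.

**What I did**
1. I drew the arm open by its post to about 1.1 rad, and it stayed open.
2. I gripped the middle-sized orange carrier by its rib and set it flat on the bed, which I felt at the expected height.
3. I touched it to the rail at about 4–6 N and backed off slightly.
4. I pressed it against the end stop, whose inner face is at about stage x +47 mm. The push read 6–7 N at the wrist.
5. I let go, then pushed the post back past over-centre with closed fingers, and the arm sprang shut by itself.

**Last checks**
- **Clamp:** the arm's joint is at about 0.21 rad, where about 0.2 is expected on a seated carrier.
- **Carrier x:** the rib top is at stage x +1.4 mm, against +1.8 mm felt during the push. The plate's end is at about +47, at the end stop.
- **Carrier y:** the rib top measured +3.3 mm against +5 nominal. I put the 1.7 mm down to camera bias and calibration; the picture shows the carrier lying along the rail.
- **Failed check:** one rib measurement was spoilt by pixels with no depth, so I repeated it with those removed.
- **Forces:** the highest reading against the rail or end stop was 7.2 N, of the 15 N allowed. I read the force only at the end of each short move, so a brief peak in between would not show.
- **Other things:** I moved nothing else. The blue carrier and carton looked undisturbed in the last view; I did not check the drive unit or bin again.

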